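# Set the stock tags on a repair bench's parts board

### The arm

A 7-joint arm with a two-finger parallel gripper is mounted at the origin on the work surface. World frame = base frame: x ahead of the robot, y to its left, z up, the work surface at z = 0. Lengths are in m, angles in rad, forces in N, time in s.
With the tool pointing down it reaches from about 0.425 to 0.925 m from the base axis. Payload 6.8 kg.
Tool frame: the origin (TCP) lies on the front face of the gripper's body, between the roots of the fingers; the fingertips stand 73 mm ahead of it and the grasp point (between the pads) lies 54 mm ahead of it; z points along the fingers, y is the direction in which the jaws open and shut (so a half turn about z gives the same grasp; the last joint's range is limited). The gripper opens to 85 mm and grips with 20 to 120 N. Pads are 22 mm wide; open, the fingers measure 114 mm over their backs; the gripper's body (76 mm by 85 mm) begins 54 mm behind the grasp point. The pads swing forward as they close: fully open they stand 13 mm farther back than shut.
Start: joints at [-1.293, 0.477, 0.022, 1.555, -0.011, 1.109, -0.083], TCP at [0.254, 0.625, 0.304] pointing down, gripper open.
Joint ranges: [-2.96, 2.96], [-0.34, 2.1], [-1.41, 1.46], [0.24, 2.44], [-1.37, 4.51], [0.17, 1.92], [-2.96, 2.96]. Speed limits (rad/s): [2.39, 2.39, 3.14, 3.14, 3.14, 3.14, 3.14].

### API

Orientations are given as a unit quaternion [w, x, y, z].
In Python, from station import get_obs, read_camera, hand_in, spot_in, cut_out, spot_point gives the robot as it stands. The module is installed in compiled form; this text tells all that it offers.
- The arm moves only by the tool move_arm, never from a script. Its arguments are lists of equal length, an entry for each row: "gripper": the opening, from 0 (shut) to 1 (fully open); "xyz": the shift along the tool's x, y, z in cm, a list of three; "twist": the turn about the tool's z in rad. A call has 1 to 5 rows; each row is the pose to reach, as a shift and turn from the pose commanded when the call began, along the tool's axes at that moment; what a row does not reach only later rows make up. A row lasts 1/12 s, in which the tool goes at most 41.7 mm and 7.16 degrees, less where a joint would pass 70% of its speed; a pose out of reach is approached as far as the arm can. A call with a gripper value outside its range is refused whole. The fingers move at their own pace and stop on an object; "squeeze" is the grip in N (left out, the last holds). Time passes only in rows, so rows that repeat a pose let the fingers close. It gives the time, the measured TCP pose, the force and the opening at its end, in the units of the state.
- get_obs(): the state, without advancing time (a new reading comes with each control period).
- read_camera(name): name is "side" or "top" or "wrist"; returns a dict with "pixels" (400x640x3 uint8, red, green, blue), "fx", "fy", "cx", "cy" (pixels), "k1" (the pictures are not rectified: a ray, as slopes to the right and down, at radius r is drawn at 1 + k1 r^2 times it, then the intrinsics apply), "R" (3x3) and "t" (3): a world point X has camera coordinates R X + t. Camera axes: x right, y down, z forward; pixel columns grow to the right and rows downward; lengths in m; the calibration is good to about 2 mm. A picture is of the moment at which its call begins. There is no depth.
- hand_in(): hands the job in, once; it reports no verdict.
Trained networks look in the newest picture that a camera, given by its name, has taken for a name from the list of things; names that differ only in an ending like _2 or _b are one class to them, and where a whole thing is asked for, a point or a joint stands for the part that bears it (a point fixed in the world has none). Each returns a list of dicts, best first, with "p" (0 to 1); they miss things now and then, are a little off and sometimes report something else, mostly with a low value. They report only what shows in the picture. A call takes as long as a camera call.
- spot_in(query, camera): "centre" ([x, y, z] in m, in world coordinates, good to about 4 mm: the middle of the surface that is visible of it).
- cut_out(query, camera): "pixels" (400x640 bool, what is visible of it).
- spot_point(query, camera): "centre" ([x, y, z] in m, in world coordinates, good to about 4 mm: a listed point, or the origin of a listed thing).
The state is a dict: "t": time; "q": joint angles; "joint_vel": joint speeds; "joint_torque": joint torques, N m; "eef_pos": TCP position; "tool_rot": TCP orientation; "contact_force": force on the tool from outside, world axes, zero at the start; "torque": the same for the moment, N m; "gripper_width": opening from 0.0 (shut) to 1.0 (fully open).
Only numpy, scipy, OpenCV 4.12 (cv2) and the standard library are available. Lean on these libraries where they do the work, as an engineer would, in place of code of your own. Each camera call takes 0.05 s, during which the arm holds its last target.

### The job

Each of the four bins on the parts board has a hinged metal tag in front of it: leaning back over its bin, disc face up, means full; leaning away from its bin, bar face up, means reorder. With a fingertip, gently push over the tags that are wrong, so that only the bins filled to the rim show the disc and the empty or nearly empty ones show the bar. Leave the tags that are already right alone, do not pinch or force any tag, and do not move or lift the loose parts standing about.

Things in the scene. Friction and masses are not known exactly. Their poses are not given: they have to be found in the camera images.
- tag_a (a joint): hinged tag: aluminium flap 40 wide, 60 from axle to free edge, 4 thick, 20-45 g. 0 = upright; + = leaning over its bin, face with a raised black disc (24 mm) up; - = leaning away from the bin, face with a raised black bar (32 x 9) up. Stops at +0.55 and -0.55 rad, held by its own weight; pushed 0.2 rad past upright it drops to the other stop. Under 1 N. At a stop its edge is 31 mm out from and 51 above the axle.
- tag_a_axle (a point): middle of the axle of tag_a, fixed on its stand, 60 mm above the table. x axis: level, square to the axle, towards its bin (front wall 15 mm from the axle); y along the axle; z up. The stand is 56 wide along y; its posts end 5 mm above the axle.
- tag_b (a joint): hinged tag: aluminium flap 40 wide, 60 from axle to free edge, 4 thick, 20-45 g. 0 = upright; + = leaning over its bin, face with a raised black disc (24 mm) up; - = leaning away from the bin, face with a raised black bar (32 x 9) up. Stops at +0.55 and -0.55 rad, held by its own weight; pushed 0.2 rad past upright it drops to the other stop. Under 1 N. At a stop its edge is 31 mm out from and 51 above the axle.
- tag_b_axle (a point): middle of the axle of tag_b, fixed on its stand, 60 mm above the table. x axis: level, square to the axle, towards its bin (front wall 15 mm from the axle); y along the axle; z up. The stand is 56 wide along y; its posts end 5 mm above the axle.
- tag_c (a joint): hinged tag: aluminium flap 40 wide, 60 from axle to free edge, 4 thick, 20-45 g. 0 = upright; + = leaning over its bin, face with a raised black disc (24 mm) up; - = leaning away from the bin, face with a raised black bar (32 x 9) up. Stops at +0.55 and -0.55 rad, held by its own weight; pushed 0.2 rad past upright it drops to the other stop. Under 1 N. At a stop its edge is 31 mm out from and 51 above the axle.
- tag_c_axle (a point): middle of the axle of tag_c, fixed on its stand, 60 mm above the table. x axis: level, square to the axle, towards its bin (front wall 15 mm from the axle); y along the axle; z up. The stand is 56 wide along y; its posts end 5 mm above the axle.
- tag_d (a joint): hinged tag: aluminium flap 40 wide, 60 from axle to free edge, 4 thick, 20-45 g. 0 = upright; + = leaning over its bin, face with a raised black disc (24 mm) up; - = leaning away from the bin, face with a raised black bar (32 x 9) up. Stops at +0.55 and -0.55 rad, held by its own weight; pushed 0.2 rad past upright it drops to the other stop. Under 1 N. At a stop its edge is 31 mm out from and 51 above the axle.
- tag_d_axle (a point): middle of the axle of tag_d, fixed on its stand, 60 mm above the table. x axis: level, square to the axle, towards its bin (front wall 15 mm from the axle); y along the axle; z up. The stand is 56 wide along y; its posts end 5 mm above the axle.
- bin_relays: FULL. Fixed open grey plastic bin 120 (x) x 85 (y) x 45 high, walls 4, rim 55 mm above the table; origin at the centre of its underside, x axis away from its tag. Its tag's axle is 75 mm from the origin along -x; bins are 100 mm apart. It is filled up to the rim with black box-shaped relays (up to 2 mm above the rim).
- bin_studs: FULL. Fixed open grey plastic bin 120 (x) x 85 (y) x 45 high, walls 4, rim 55 mm above the table; origin at the centre of its underside, x axis away from its tag. Its tag's axle is 75 mm from the origin along -x; bins are 100 mm apart. It is filled up to the rim with round brass stud terminals (up to 2 mm above the rim).
- bin_spacers: NOT full. Fixed open grey plastic bin 120 (x) x 85 (y) x 45 high, walls 4, rim 55 mm above the table; origin at the centre of its underside, x axis away from its tag. Its tag's axle is 75 mm from the origin along -x; bins are 100 mm apart. Only three small white ceramic spacers lie on its floor.
- bin_bare: NOT full. Fixed open grey plastic bin 120 (x) x 85 (y) x 45 high, walls 4, rim 55 mm above the table; origin at the centre of its underside, x axis away from its tag. Its tag's axle is 75 mm from the origin along -x; bins are 100 mm apart. It is empty.
- board: fixed plywood board 200 (x) x 460 (y) x 10 thick that carries the four bins in a row along y and, on the robot's side of them, their tags; origin at the centre of its underside, x axis from the tags to the bins.
- can_relay: loose bystander, to be left where it is: small round metal can 22 across, 34 high, on the board between two tags; origin under its centre.
- standoff: loose bystander, to be left where it is: square brass post 14 wide, 30 high, standing on the board between two tags; origin under its centre.
- control_knob: loose bystander, to be left where it is: black knob 24 across, 22 high, on the board between two tags; origin under its centre.
- motor: loose bystander, to be left where it is: black round motor 64 across, 50 high, on the table in front of the board; origin under its centre.
- screwdriver: loose bystander, to be left where it is: screwdriver with a green handle, about 200 long, under 40 high, lying in front of the board; its x axis points to the tip.
- terminal_block: loose bystander, to be left where it is: white ceramic terminal block 22 x 60 x 18 high, in front of the board; origin under its centre.
- plug: loose bystander, to be left where it is: dark round connector plug 30 across, 34 high, on the table in front of the board; origin under its centre.

How it is judged:
At the end, for the whole second after the job is handed in: the tags of both full bins lean over their bins and the tags of the two other bins lean away from theirs, each within 0.12 rad of its stop; every loose part lies within 15 mm of where it started (value of joint each of tag_a, tag_b above 0.43 rad and value of joint each of tag_c, tag_d below -0.43 rad and distance of each of can_relay, standoff, control_knob, motor, screwdriver, terminal_block, plug from where it was at the start of the episode below 0.015 m); the robot touches nothing.
It fails at once if a tag that was already right is disturbed (swung more than 0.3 rad off its stop) (value of joint tag_b below 0.25 rad or value of joint tag_d above -0.25 rad).
It fails at once if a tag is pinched or forced (more than 20 N from the fingers) (contact force between the fingers and tag_a_stand above 20 N or contact force between the fingers and tag_b_stand above 20 N or contact force between the fingers and tag_c_stand above 20 N or contact force between the fingers and tag_d_stand above 20 N).
It fails at once if a loose thing is moved or lifted (more than 15 mm) (distance of any of can_relay, standoff, control_knob, motor, screwdriver, terminal_block, plug from where it was at the start of the episode above 0.015 m).
It also fails if it takes over 32 s, if anything falls off the work surface, if the arm or the gripper's body presses on something with over 40 N, if the wrist force passes 120 N, or if a joint passes its speed limit or range.

## Working session

There is one attempt and no reset: what is moved stays moved. The work goes in short steps, Python scripts to look and compute and a tool call to move; the robot and the scene stay as the last step left them, time stands still between calls to the robot, and variables do not carry over. Pictures are saved under pics/ and viewed, and the job is handed in when it is done.

Besides the shell and the picture viewer there is one more tool, called after "Request:" as name([rows], argument=value, ...), one row to a line, values as JSON. move_arm: Moves the arm, as the interface text tells. Its arguments: {"type":"object","properties":{"gripper":{"type":"array","items":{"type":"number"}},"xyz":{"type":"array","items":{"type":"array","items":{"type":"number"}}},"twist":{"type":"array","items":{"type":"number"}},"squeeze":{"type":"number"}},"required":["gripper","xyz","twist"]}

```bash
mkdir -p pics; cat > h.py <<'E'
import numpy as np, cv2
from station import *
def save(name,fn):
    c=read_camera(name); cv2.imwrite('pics/'+fn,c['pixels'][:,:,::-1]); return c
E
python3 - <<'E'
from h import *
o=get_obs(); print(o['t'],o['eef_pos'],o['tool_rot'],o['gripper_width'])
for n in('top','side'):
    c=save(n,n+'0.png'); print(n,c['fx'],c['cx'],c['cy'],c['k1'],np.round(c['R'],3).tolist(),c['t'])
    for q in('tag_a_axle','bin_relays','bin_studs','bin_spacers','bin_bare','board'):
        print(q,[(round(d['p'],2),np.round(d['centre'],3).tolist()) for d in spot_point(q,n)])
print(get_obs()['t'])
E
```

```text
0.0 [0.25382837 0.62496005 0.30292337] [-1.06854092e-04  1.91701875e-01  9.81452783e-01 -9.02744754e-04] 1.003563973608344
top 400.97445651778486 319.18009041987165 189.29271648057374 -0.10073502792802815 [[0.0, -1.0, 0.014], [-0.992, -0.002, -0.124], [0.124, -0.014, -0.992]] [-0.00208532  0.51885516  0.77906838]
tag_a_axle [(0.68, [0.529, -0.185, 0.057])]
bin_relays [(0.82, [0.601, -0.178, 0.006])]
bin_studs [(0.74, [0.596, -0.081, 0.007])]
bin_spacers [(0.63, [0.588, 0.118, 0.011])]
bin_bare [(0.72, [0.585, 0.024, 0.008]), (0.72, [0.404, 0.165, 0.0])]
board [(0.77, [0.574, -0.026, 0.002]), (0.48, [0.404, 0.161, 0.0])]
side 411.0204967490606 322.9673205702691 200.6039569355746 -0.012757194469078772 [[0.722, -0.692, -0.01], [-0.522, -0.535, -0.664], [0.454, 0.485, -0.748]] [-0.36571156  0.31799371  0.60090857]
tag_a_axle []
bin_relays [(0.77, [0.601, -0.177, 0.007])]
bin_studs [(0.56, [0.596, -0.079, 0.009])]
bin_spacers [(0.78, [0.587, 0.119, 0.011])]
bin_bare [(0.94, [0.589, 0.02, 0.013])]
board [(0.82, [0.576, -0.03, 0.004]), (0.23, [0.403, 0.167, 0.0])]
0.7
```

View pics/top0.png

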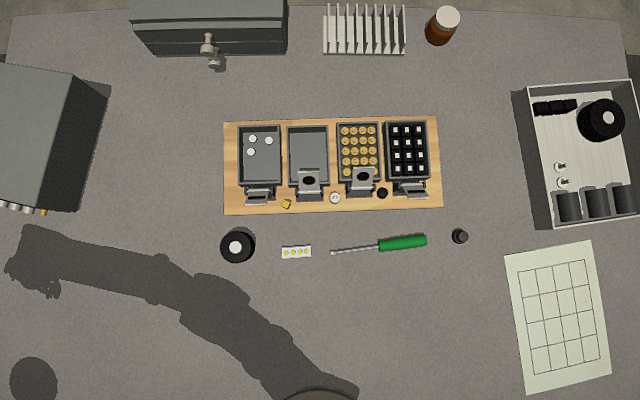

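View pics/side0.png

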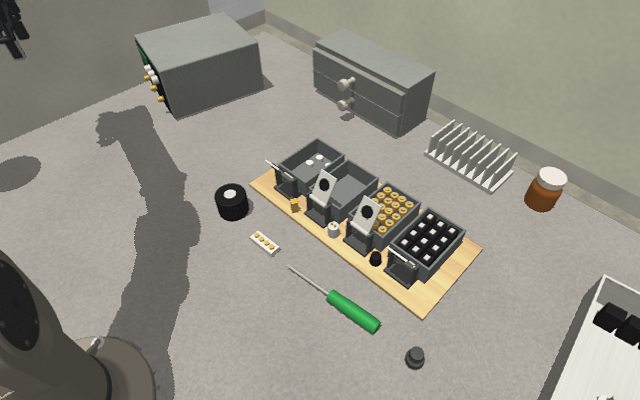

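```bash
python3 - <<'E'
from h import *
c=save('top','top1.png'); s=save('side','side1.png')
a=cv2.resize(c['pixels'][110:225,215:450],None,fx=3.3,fy=3.3,interpolation=cv2.INTER_CUBIC)
b=cv2.resize(s['pixels'][130:330,240:490],None,fx=3,fy=3,interpolation=cv2.INTER_CUBIC)
cv2.imwrite('pics/ztop.png',a[:,:,::-1]);cv2.imwrite('pics/zside.png',b[:,:,::-1])
for n in('top','side'):
  for q in('tag_a_axle','tag_c_axle'):
    print(n,q,[(round(d['p'],2),np.round(d['centre'],3).tolist()) for d in spot_point(q,n)])
  print(n,'tag',[(round(d['p'],2),np.round(d['centre'],3).tolist()) for d in spot_in('tag_a',n)])
E
```

```text
top tag_a_axle [(0.81, [0.528, -0.187, 0.059])]
top tag_c_axle [(0.76, [0.517, 0.017, 0.063]), (0.62, [0.505, -0.035, 0.011])]
top tag [(0.88, [0.499, 0.117, 0.094]), (0.81, [0.506, -0.182, 0.09]), (0.73, [0.536, -0.085, 0.089]), (0.66, [0.526, 0.022, 0.093])]
side tag_a_axle [(0.76, [0.525, -0.184, 0.059])]
side tag_c_axle [(0.62, [0.514, 0.022, 0.054])]
side tag [(0.85, [0.531, -0.081, 0.083]), (0.58, [0.494, -0.188, 0.104])]
```

View pics/ztop.png

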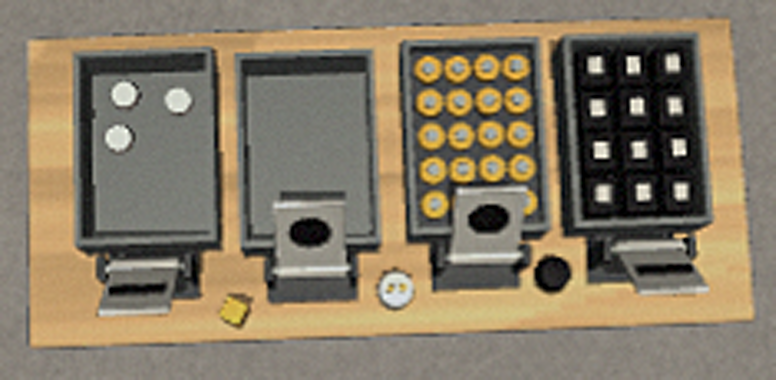

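View pics/zside.png

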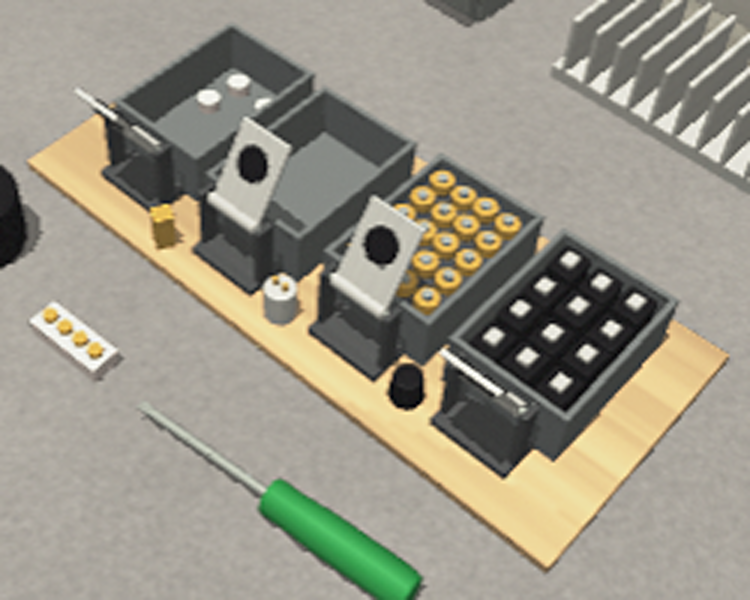

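The top view and the side zoom agree. The tags of the spacers bin (bar, px 258,195) and the studs bin (disc, px 363,180) are right. The tags of the bare bin (disc, px 308,182) and the relays bin (bar, px 410,190) are wrong. I'll start with the bare bin's tag, pushing it from the bin side.

Request:
move_arm([
  [-3.1,-2.6,0],
  [-6.2,-5.2,0],
  [-9.3,-7.8,0],
  [-12.4,-10.4,0],
  [-15.5,-13,0],
], gripper=[0,0,0,0,0], twist=[-0.09,-0.18,-0.27,-0.35,-0.43])

```text
t: 1.52
eef_pos: [0.3493, 0.4448, 0.304]
tool_rot: [0.0, -0.024, 1.0, 0.0]
contact_force: [0.4, -0.4, 0.2]
gripper_width: 0.299
```

```bash
cat >> h.py <<'E'
from scipy.spatial.transform import Rotation as Ro
yaw=0.047; ux=np.array([np.cos(yaw),np.sin(yaw),0]); uy=np.array([-np.sin(yaw),np.cos(yaw),0])
C=np.array([.514,.019,.06]); A=np.array([.527,-.184,.06])
def rel(axle,dx,dy,ztcp):
    o=get_obs(); w=o['tool_rot']; R=Ro.from_quat([w[1],w[2],w[3],w[0]]).as_matrix()
    P=axle+dx*ux+dy*uy; P[2]=ztcp
    print(o['t'],'at',np.round(o['eef_pos'],4),'F',np.round(o['contact_force'],1),'g',round(o['gripper_width'],2))
    print('toolx ang',np.arctan2(R[1,0],R[0,0])-np.pi,'tilt',np.round(R[:,2],3),'target',P,'shift cm',np.round(R.T@(P-o['eef_pos'])*100,2))
E
python3 -c "
from h import *
rel(C,.065,0,.303)"
```

```text
1.5167 at [0.3493 0.4448 0.304 ] F [ 0.4 -0.4  0.2] g 0.3
toolx ang -6.2348129777521475 tilt [ 0.  0. -1.] target [0.57892822 0.02205388 0.303     ] shift cm [-20.89 -43.34   0.1 ]
```

Request:
move_arm([
  [-1.75,-3.6,0],
  [-3.5,-7.2,0],
  [-5.25,-10.8,0],
  [-7,-14.4,0],
  [-8.75,-18,0],
], gripper=[0,0,0,0,0], twist=[0,0,0,0,0])

```text
t: 1.93
eef_pos: [0.4447, 0.2688, 0.3042]
tool_rot: [0.0, -0.022, 1.0, 0.0]
contact_force: [1.3, 0.1, -0.1]
gripper_width: 0.001
```

Request:
move_arm([
  [-1.75,-3.6,0],
  [-3.5,-7.2,0],
  [-5.25,-10.8,0],
  [-7,-14.4,0],
  [-8.75,-18,0],
], gripper=[0,0,0,0,0], twist=[0,0,0,0,0])

```text
t: 2.35
eef_pos: [0.5401, 0.0929, 0.3043]
tool_rot: [0.0, -0.022, 1.0, 0.0]
contact_force: [1.3, 0.6, -0.4]
gripper_width: -0.002
```

Request:
move_arm([
  [-1.75,-3.6,0],
  [-3.4,-7.2,0],
  [-3.4,-7.2,0],
  [-3.4,-7.2,0],
  [-3.4,-7.2,0],
], gripper=[0,0,0,0,0], twist=[0,0,0,0,0])

```text
t: 2.77
eef_pos: [0.5764, 0.0248, 0.3038]
tool_rot: [-0.0, -0.022, 1.0, 0.0]
contact_force: [-0.8, 0.6, -1.0]
gripper_width: 0.001
```

```bash
python3 - <<'E'
from h import *
rel(C,.065,0,.170)
w=save('wrist','w1.png'); s=save('side','s2.png'); t=save('top','t2.png')
for n in ('top','side','wrist'):
  print(n,[(round(d['p'],2),np.round(d['centre'],3).tolist()) for d in spot_point('tag_c_axle',n)])
im=np.hstack([w['pixels'],s['pixels']]); cv2.imwrite('pics/ws2.png',cv2.resize(im,(800,250),interpolation=cv2.INTER_AREA)[:,:,::-1])
E
```

```text
2.7667 at [0.5764 0.0248 0.3038] F [-0.8  0.6 -1. ] g 0.0
toolx ang -6.239045734694592 tilt [-0.     0.001 -1.   ] target [0.57892822 0.02205388 0.17      ] shift cm [-0.25 -0.29 13.38]
top []
side [(0.91, [0.513, 0.019, 0.053]), (0.38, [0.485, 0.064, 0.01])]
wrist [(0.85, [0.513, 0.022, 0.061])]
```

View pics/w1.png

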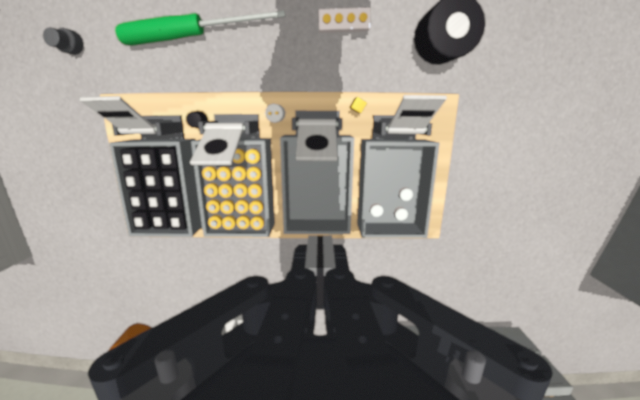

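View pics/s2.png

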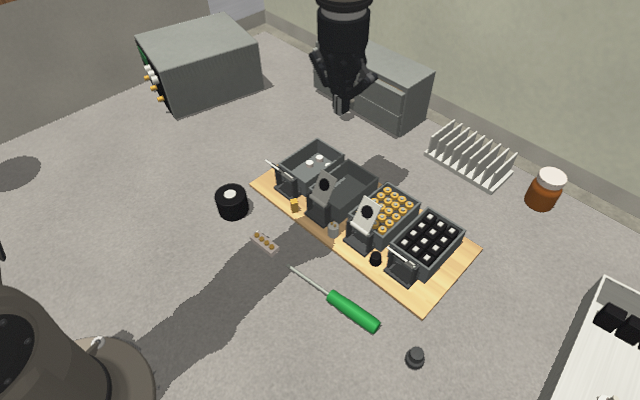

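Wrist view: the shut fingers are in line with the bare bin's tag (px 316,140), and both views put its axle at about (0.513, 0.020). Next I'll descend on the bin side of it.

Request:
move_arm([
  [-0.3,-0.2,4],
  [-0.3,-0.2,8],
  [-0.3,-0.2,11.5],
  [-0.3,-0.2,13.4],
  [-0.3,-0.2,13.4],
], gripper=[0,0,0,0,0], twist=[0,0,0,0,0])

```text
t: 3.48
eef_pos: [0.5767, 0.023, 0.1655]
tool_rot: [-0.004, -0.023, 1.0, -0.0]
contact_force: [-0.7, 0.2, -0.3]
gripper_width: 0.001
```

```bash
python3 - <<'E'
from h import *
rel(C,.0,0,.170)
w=save('wrist','w3.png'); s=save('side','s3.png')
b=cv2.resize(s['pixels'][80:330,220:490],None,fx=2.4,fy=2.4,interpolation=cv2.INTER_CUBIC)
cv2.imwrite('pics/s3.png',b[:,:,::-1])
E
```

```text
3.4833 at [0.5767 0.023  0.1655] F [-0.7  0.2 -0.3] g 0.0
toolx ang -6.237807472622325 tilt [-0.008 -0.001 -1.   ] target [0.514 0.019 0.17 ] shift cm [ 6.29 -0.11 -0.4 ]
```

View pics/w3.png

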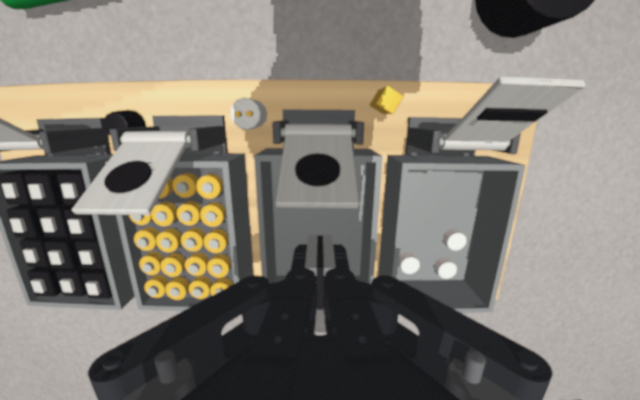

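View pics/s3.png

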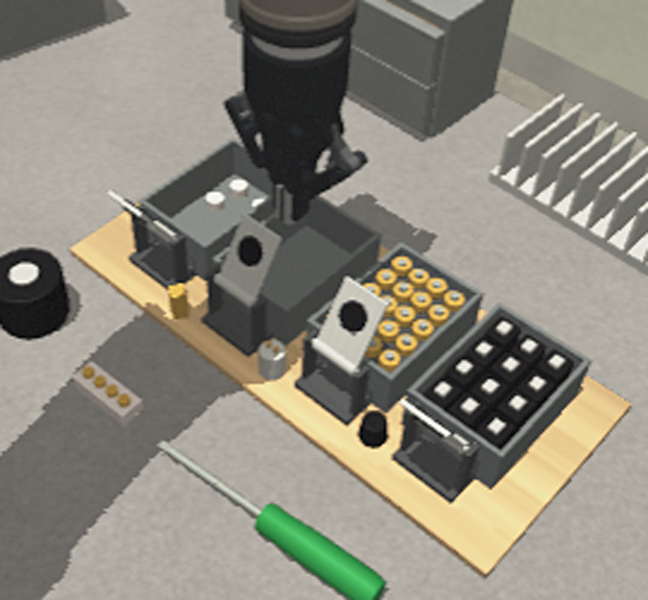

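The finger stands clear of the flap on the bin side. Pushing it towards the robot slowly.

Request:
move_arm([
  [1,-0.1,-0.2],
  [2,-0.1,-0.3],
  [3,-0.1,-0.3],
  [3.8,-0.1,-0.3],
  [4.5,-0.1,-0.3],
], gripper=[0,0,0,0,0], twist=[0,0,0,0,0])

```text
t: 4.0
eef_pos: [0.5336, 0.0194, 0.1737]
tool_rot: [0.0, -0.022, 1.0, 0.0]
contact_force: [-0.5, -0.9, 0.2]
gripper_width: -0.002
```

Request:
move_arm([
  [0.6,0,0],
  [1.2,0,0],
  [1.7,0,0],
  [1.9,0,0],
  [1.9,0,0],
], gripper=[0,0,0,0,0], twist=[0,0,0,0,0])

```text
t: 4.42
eef_pos: [0.5153, 0.0186, 0.1728]
tool_rot: [-0.0, -0.022, 1.0, 0.0]
contact_force: [0.2, 0.3, 0.5]
gripper_width: 0.0
```

```bash
python3 - <<'E'
from h import *
rel(C,.0,0,.170)
w=save('wrist','w4.png'); s=save('side','s4.png')
b=cv2.resize(s['pixels'][80:330,220:490],None,fx=2.4,fy=2.4,interpolation=cv2.INTER_CUBIC)
cv2.imwrite('pics/s4.png',b[:,:,::-1])
E
```

```text
4.4167 at [0.5153 0.0186 0.1728] F [0.2 0.3 0.5] g 0.0
toolx ang -6.238934908085806 tilt [-0.  0. -1.] target [0.514 0.019 0.17 ] shift cm [0.13 0.05 0.28]
```

View pics/s4.png

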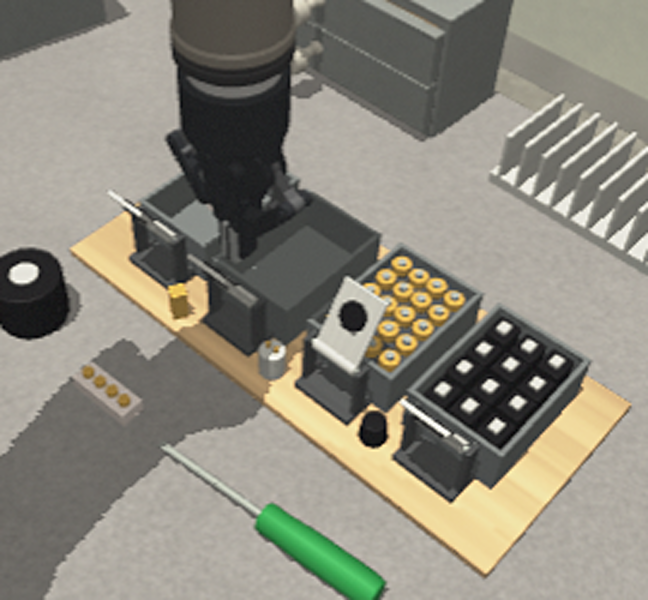

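Side view: the bare bin's tag (px 230,280 in the zoom) now leans away from its bin. Lifting and going to the robot side of the relays tag.

Request:
move_arm([
  [-0.8,0,-2],
  [-0.8,0,-6],
  [-0.8,0,-9],
  [0.5,-3.5,-9],
  [1.7,-7,-9],
], gripper=[0,0,0,0,0], twist=[0,0,0,0,0])

```text
t: 4.93
eef_pos: [0.5038, -0.0509, 0.2651]
tool_rot: [0.003, -0.025, 1.0, 0.0]
contact_force: [0.2, -1.4, -0.9]
gripper_width: -0.001
```

Request:
move_arm([
  [1.3,-3.7,0],
  [2.6,-7.4,0],
  [3.9,-11,0],
  [4.6,-13.3,0],
  [4.6,-13.3,0],
], gripper=[0,0,0,0,0], twist=[0,0,0,0,0])

```text
t: 5.35
eef_pos: [0.4598, -0.193, 0.2633]
tool_rot: [0.0, -0.018, 1.0, -0.001]
contact_force: [0.4, -0.1, 0.3]
gripper_width: 0.004
```

```bash
python3 - <<'E'
from h import *
rel(A,-.065,0,.172)
w=save('wrist','w5.png'); s=save('side','s5.png')
for n in ('top','side','wrist'):
  if n=='top': read_camera('top')
  print(n,[(round(d['p'],2),np.round(d['centre'],3).tolist()) for d in spot_point('tag_a_axle',n)])
E
```

```text
5.35 at [ 0.4598 -0.193   0.2633] F [ 0.4 -0.1  0.3] g 0.0
toolx ang -6.247844765213184 tilt [ 0.    -0.003 -1.   ] target [ 0.46207178 -0.18705388  0.172     ] shift cm [-0.24  0.61  9.12]
top [(0.87, [0.53, -0.185, 0.058])]
side [(0.89, [0.522, -0.182, 0.064]), (0.48, [0.394, 0.046, 0.001])]
wrist [(0.82, [0.522, -0.184, 0.058]), (0.23, [0.426, -0.299, 0.001])]
```

View pics/w5.png

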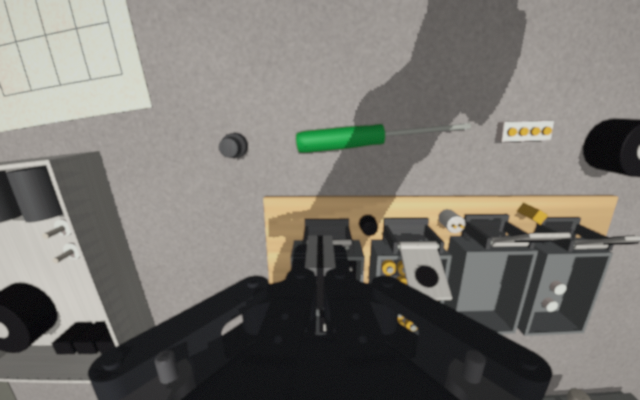

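View pics/s5.png

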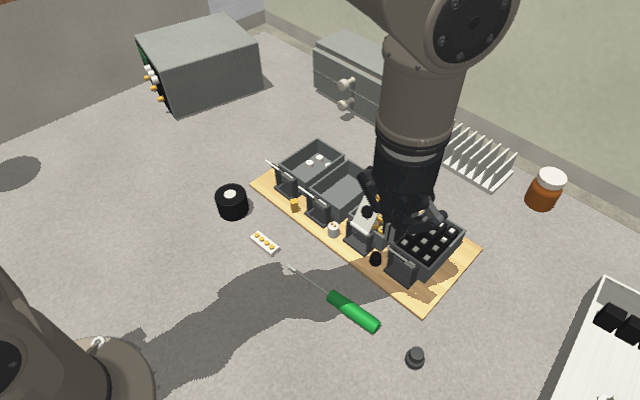

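The tag is hidden behind the fingers in the wrist view, but its axle measures (0.526, -0.184) and the tool is about 67 mm on the robot side. Descending.

Request:
move_arm([
  [0,0.3,3],
  [0,0.6,6],
  [0,0.6,8.5],
  [0,0.6,9.1],
  [0,0.6,9.1],
], gripper=[0,0,0,0,0], twist=[0,0,0,0,0])

```text
t: 6.07
eef_pos: [0.4608, -0.1799, 0.1704]
tool_rot: [-0.002, -0.023, 1.0, 0.0]
contact_force: [0.0, -0.7, 0.1]
gripper_width: 0.0
```

```bash
python3 - <<'E'
from h import *
rel(A,0,0,.172)
w=save('wrist','w6.png'); s=save('side','s6.png')
im=np.hstack([cv2.resize(w['pixels'],(400,250)),cv2.resize(s['pixels'][130:330,240:560],(400,250))]); cv2.imwrite('pics/ws6.png',im[:,:,::-1])
E
```

```text
6.0667 at [ 0.4608 -0.1799  0.1704] F [ 0.  -0.7  0.1] g 0.0
toolx ang -6.237373929994813 tilt [-0.004  0.001 -1.   ] target [ 0.527 -0.184  0.172] shift cm [-6.59 -0.72 -0.18]
```

View pics/ws6.png

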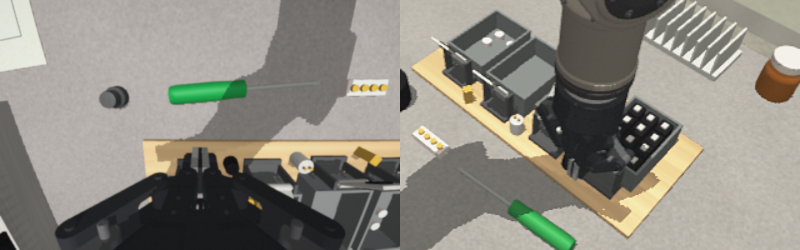

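The finger is down on the robot side, nothing is touched and the force is zero. Pushing towards the bin, with 7 mm of sideways correction.

Request:
move_arm([
  [-0.8,-0.4,0],
  [-1.8,-0.7,0],
  [-2.8,-0.7,0],
  [-3.6,-0.7,0],
  [-4.3,-0.7,0],
], gripper=[0,0,0,0,0], twist=[0,0,0,0,0])

```text
t: 6.58
eef_pos: [0.5066, -0.186, 0.1724]
tool_rot: [0.001, -0.022, 1.0, -0.0]
contact_force: [0.0, 0.7, 0.6]
gripper_width: -0.002
```

Request:
move_arm([
  [-0.7,0,0],
  [-1.4,0,0],
  [-2,0,0],
  [-2.4,0,0],
  [-2.4,0,0],
], gripper=[0,0,0,0,0], twist=[0,0,0,0,0])

```text
t: 7.0
eef_pos: [0.5297, -0.1848, 0.1718]
tool_rot: [0.0, -0.022, 1.0, -0.0]
contact_force: [-0.0, -0.5, -0.4]
gripper_width: -0.004
```

```bash
python3 - <<'E'
from h import *
rel(A,0,0,.172)
w=save('wrist','w7.png'); s=save('side','s7.png'); t=save('top','t7.png')
im=np.hstack([cv2.resize(w['pixels'],(400,250)),cv2.resize(s['pixels'][130:330,240:560],(400,250))]); cv2.imwrite('pics/ws7.png',im[:,:,::-1])
E
```

```text
7.0 at [ 0.5297 -0.1848  0.1718] F [-0.  -0.5 -0.4] g -0.0
toolx ang -6.238365555923881 tilt [ 0. -0. -1.] target [ 0.527 -0.184  0.172] shift cm [ 0.26  0.09 -0.02]
```

View pics/ws7.png

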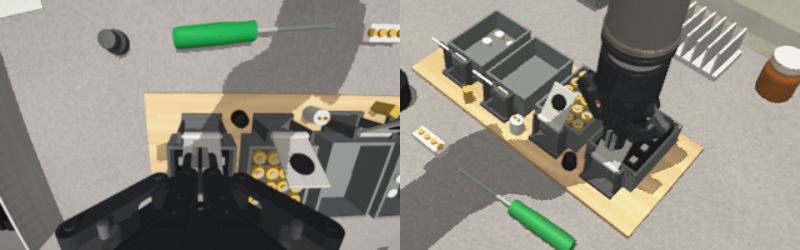

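The tag seems to have dropped over the relays bin. Backing off, lifting and moving clear to check.

Request:
move_arm([
  [1,0,-1],
  [1.5,0,-4],
  [1.5,0,-8],
  [1.5,0,-12],
  [1.5,-3,-14],
], gripper=[0,0,0,0,0], twist=[0,0,0,0,0])

```text
t: 7.57
eef_pos: [0.5167, -0.2111, 0.3162]
tool_rot: [0.002, -0.026, 1.0, 0.001]
contact_force: [1.3, 0.2, -0.2]
gripper_width: 0.001
```

Request:
move_arm([
  [1,-3.8,0],
  [2,-7.6,0],
  [3,-11.4,0],
  [4,-15,0],
  [4,-15,0],
], gripper=[0,0,0,0,0], twist=[0,0,0,0,0])

```text
t: 7.98
eef_pos: [0.4768, -0.3757, 0.3125]
tool_rot: [-0.001, -0.016, 1.0, -0.003]
contact_force: [-0.4, -1.5, 0.5]
gripper_width: 0.001
```

```bash
python3 - <<'E'
from h import *
o=get_obs(); print(o['t'],o['eef_pos'],o['contact_force'])
c=save('top','top8.png'); s=save('side','side8.png')
b=cv2.resize(s['pixels'][130:330,240:490],None,fx=3,fy=3,interpolation=cv2.INTER_CUBIC)
a=cv2.resize(c['pixels'][110:265,215:475],None,fx=3,fy=3,interpolation=cv2.INTER_CUBIC)
cv2.imwrite('pics/zs8.png',b[:,:,::-1]);cv2.imwrite('pics/zt8.png',a[:,:,::-1])
a0=cv2.imread('pics/top0.png')
for n in('top','side'):
  print(n,'tag',[(round(d['p'],2),np.round(d['centre'],3).tolist()) for d in spot_in('tag_a',n)])
E
```

```text
7.9833 [ 0.47683119 -0.37569788  0.31248458] [-0.41878245 -1.53808552  0.50751277]
top tag [(0.92, [0.498, 0.022, 0.095]), (0.81, [0.5, 0.115, 0.092]), (0.75, [0.539, -0.182, 0.089]), (0.52, [0.508, -0.132, 0.03]), (0.47, [0.426, -0.29, 0.031])]
side tag [(0.74, [0.53, -0.084, 0.086]), (0.66, [0.535, -0.181, 0.093]), (0.49, [0.494, 0.106, 0.098])]
```

View pics/zs8.png

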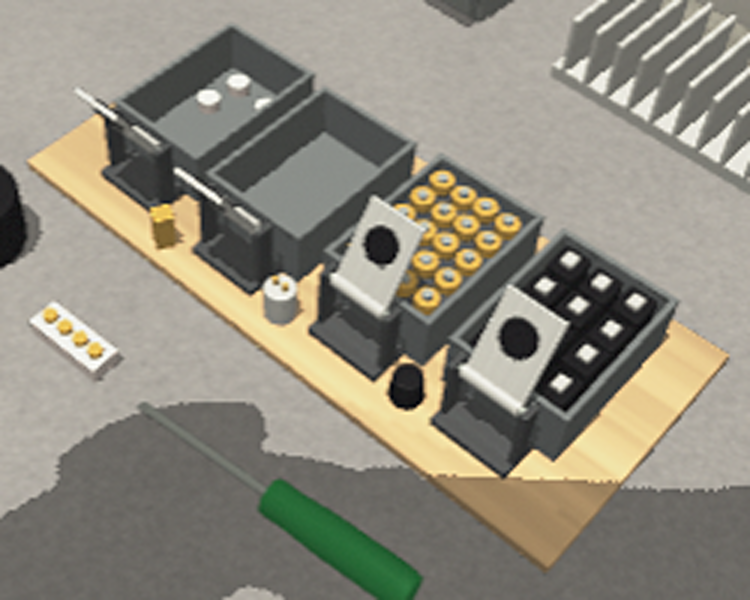

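View pics/zt8.png

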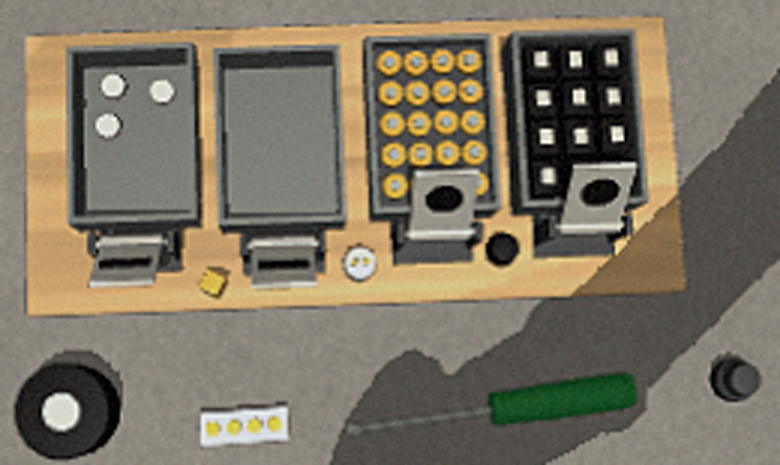

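All four tags are right in both views: bar for spacers and bare, disc for studs and relays. The loose parts are at the same pixels as at the start, and the arm is clear. Handing in.

```bash
python3 -c "
from station import *
print(hand_in())"
```

```text
the job is handed in; nothing more can be done
None
```

I pushed over the two wrong tags with the shut fingertips. The empty bin's tag (tag_c) now leans away with the bar up, and the relays bin's tag (tag_a) leans over its bin with the disc up. I left the studs and spacers tags alone, as they were already right.

**Last checks:** The final top and side pictures show disc for relays and studs, and bar for spacers and the empty bin. By eye, the loose parts are where they were at the start. The wrist force readings stayed under about 2 N. The arm finished clear of everything at about 8 s of the 32 s allowed.

**Disagreements:** In the last look, the tag detector missed the studs tag in the top view and gave two low-confidence false hits there. In the side view it missed the empty bin's tag. The pictures show both of these tags clearly, in the right position. I did not measure tag angles or part displacements numerically.

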